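# Scrub the wash jar and hold its brush up to drain

### The arm

A 7-joint arm with a two-finger parallel gripper is mounted at the origin on the work surface. World frame = base frame: x ahead of the robot, y to its left, z up, the work surface at z = 0. Lengths are in m, angles in rad, forces in N, time in s.
With the tool pointing down it reaches from about 0.425 to 0.925 m from the base axis. Payload 6.8 kg.
Tool frame: the origin (TCP) lies at the very end of the fingers, on their centre line; the grasp point (between the pads) lies 19 mm behind it; z points along the fingers, y is the direction in which the jaws open and shut (so a half turn about z gives the same grasp; the last joint's range is limited). The gripper opens to 85 mm and grips with 20 to 120 N. Pads are 22 mm wide; open, the fingers measure 114 mm over their backs; the gripper's body (76 mm by 85 mm) begins 54 mm behind the grasp point. The pads swing forward as they close: fully open they stand 13 mm farther back than shut.
Start: joints at [1.235, 0.477, 0.022, 1.555, -0.011, 1.109, -0.083], TCP at [0.152, -0.658, 0.231] pointing down, gripper open.
Joint ranges: [-2.96, 2.96], [-0.34, 2.1], [-1.41, 1.46], [0.24, 2.44], [-1.37, 4.51], [0.17, 1.92], [-2.96, 2.96]. Speed limits (rad/s): [2.39, 2.39, 3.14, 3.14, 3.14, 3.14, 3.14].

### API

Orientations are given as a unit quaternion [w, x, y, z].
In Python, from station import bot gives the robot as it stands.
- The arm moves only by the tool move_arm, never from a script. Its argument "commands" is text: rows parted by semicolons, each of 7 numbers parted by spaces: the opening, from 0 (shut) to 1 (fully open), then the shift along the tool's x, y, z in cm, then the turn, a rotation vector about the tool's x, y, z in degrees. In form: gripper tx ty tz rx ry rz; .... A call has 1 to 12 rows; each row shifts and turns the commanded pose from where the row before left it, along the tool's axes as they then stand; what a row does not reach is not made up. A row lasts 1/12 s, in which the tool goes at most 41.7 mm and 7.16 degrees, less where a joint would pass 70% of its speed; a pose out of reach is approached as far as the arm can. A call with a gripper value outside its range is refused whole. The fingers move at their own pace and stop on an object; "force" is the grip in N (left out, the last holds). Time passes only in rows, so rows that do not move let the fingers close. It gives the time, the measured TCP pose, the force and the opening at its end, in the units of the state.
- bot.get_obs(): the state, without advancing time (a new reading comes with each control period).
- bot.read_camera(name): name is "scene" or "side" or "wrist"; returns a dict with "img" (384x512x3 uint8, red, green, blue), "K" (3x3 intrinsics, pixels), "rvec" (rotation vector, rad) and "tvec" (3), from world to camera coordinates, as OpenCV has them; the wrist camera has in their place "hand_eye" (4x4, takes a point from camera to tool coordinates, whose origin is the TCP and whose axes are the flange's). Camera axes: x right, y down, z forward; pixel columns grow to the right and rows downward; lengths in m; the calibration is good to about 2 mm. The wrist camera is an equidistant fisheye: a pixel r from the principal point sees the ray r / f radians off the axis. A picture is of the moment at which its call begins: read the wrist's pose just before it. There is no depth.
- bot.hand_in(): hands the job in, once; it reports no verdict.
The state is a dict: "t": time; "q": joint angles; "joint_vel": joint speeds; "joint_torque": joint torques, N m; "eef_pos": TCP position; "tool_rot": TCP orientation; "contact_force": force on the tool from outside, world axes, zero at the start; "torque": the same for the moment, N m; "gripper_width": opening from 0.0 (shut) to 1.0 (fully open).
Only numpy, scipy, OpenCV 4.12 (cv2) and the standard library are available. Lean on these libraries where they do the work, as an engineer would, in place of code of your own. Each camera call takes 0.05 s, during which the arm holds its last target. There are 200 camera calls.

### The job

Scrub the inside of the lidded glass wash jar with its brush: draw the brush up by its grip from the jar's floor to near the lid and push it back down to the floor, at least twice, gently and in line with the snug guide collar so that the rod does not bind or ram. Then draw the rod partway out until its dark ring has just come out of the collar and shows right above it, and finish holding the brush there, still in your grip. Leave the other things on the bench where they are.

Things in the scene. Friction and masses are not known exactly. Their poses are not given: they have to be found in the camera images.
- jar: Wash jar fixed to the bench: grey plinth 116 x 116 x 20 high; on it an upright glass cylinder (outer diameter 82, inner 74, inside floor at z = 20), white lid diameter 88 from z = 125 to 133, and in its centre the guide collar, a white block 44 x 44 from z = 125 to 155 with a vertical bore, 13.2 diameter. Origin: centre of the plinth's underside, on the bench; z up along the bore.
- brush: Loose brush, captive in the jar, about 0.16 kg. Origin: underside centre of its head; z up along the rod. White ribbed rigid head, diameter 62, from 0 to 45; steel rod, diameter 12, through the bore; grey round grip, diameter 24, from 153 to 203. Starts on the jar's floor (origin 20 above the bench, grip's lower end 18 above the collar). It can rise 60 until the head meets the lid; let go, it drops.
- grip (a point): Middle of the brush's grip, on the rod's axis, 178 above the brush's origin; 198 above the bench at the start.
- ring (a point): Middle of the dark ring on the rod, a flush band 8 tall, 106 above the brush's origin. At the start it is hidden inside the collar, 29 below the collar's top; the brush has to rise about 35 from the jar's floor for the whole ring to show with its lower edge just above the collar.
- collar_top (a point): Centre of the bore's mouth on the top face of the guide collar, 155 above the bench.
- stock_jar: Bystander, loose: closed glass jar with a screw lid, diameter 80, 125 high, no rod. Origin: centre of its underside.
- tube_rack: Bystander, loose: block 75 x 130 x 55 with three capped tubes in a row, 94 high in all. Origin: centre of its underside.
- tip_box: Bystander, loose: pipette tip box 85 x 120, 66 high. Origin: centre of its underside.
- marker_cup: Bystander, loose: clear cup, diameter 72, 85 high, with three markers standing up to 136 high. Origin: centre of its underside.

How it is judged:
On the way, in this order (a step that is already met when the one before it is completed fails the run):
1. first stroke up: brush raised more than 42 mm off the jar's floor (of 60 possible) (z of brush in the frame of jar above 0.062 m), for 0.05 s.
2. first stroke down: brush back within 8 mm of the floor (z of brush in the frame of jar below 0.028 m), for 0.05 s.
3. second stroke up: brush raised more than 42 mm (z of brush in the frame of jar above 0.062 m), for 0.05 s.
4. second stroke down: brush back within 8 mm of the floor (z of brush in the frame of jar below 0.028 m), for 0.05 s.
At the end, for the whole second after the job is handed in: The brush is held still in the fingers with the ring's middle 1 to 16 mm above the collar's top, the rod in line with the bore (grip within 8 mm of the bore's axis, tilt under 0.06 rad) and pressing on the jar with less than 12 N (z of ring in the frame of collar_top between 0.001 and 0.016 m and horizontal distance between grip and collar_top below 0.008 m and angle between brush's own z axis and vertical below 0.06 rad and contact force between the fingers and brush above 2 N and contact force between brush and jar below 12 N and linear speed of brush below 0.01 m/s); the arm keeps its last pose, push and grip.
It fails at once if the brush is rammed or bound in the jar: more than 60 N between them (contact force between brush and jar above 60 N).
It fails at once if the stock jar is moved by more than 20 mm (distance of stock_jar from where it was at the start of the episode above 0.02 m).
It fails at once if the tube rack is moved by more than 20 mm (distance of tube_rack from where it was at the start of the episode above 0.02 m).
It fails at once if the tip box is moved by more than 20 mm (distance of tip_box from where it was at the start of the episode above 0.02 m).
It fails at once if the marker cup is moved by more than 20 mm (distance of marker_cup from where it was at the start of the episode above 0.02 m).
It also fails if it takes over 45 s, if anything falls off the work surface, if the arm or the gripper's body presses on something with over 40 N, if the wrist force passes 120 N, or if a joint passes its speed limit or range.

## Working session

There is one attempt and no reset: what is moved stays moved. The work goes in short steps, Python scripts to look and compute and a tool call to move; the robot and the scene stay as the last step left them, time stands still between calls to the robot, and variables do not carry over. Pictures are saved under pics/ and viewed, about 8 in all and at most 12, crops included, and the job is handed in when it is done.

Besides the shell and the picture viewer there is one more tool, called after "Request:" as name(argument=value, ...), one argument or row to a line, values as JSON. move_arm: Moves the arm, as the interface text tells. Its arguments: {"type":"object","properties":{"commands":{"type":"string"},"force":{"type":"number"}},"required":["commands"]}

```bash
ls; mkdir -p pics; python3 - <<'E'
from station import bot
import cv2,pickle,numpy as np
o=bot.get_obs();print({k:np.round(v,3) for k,v in o.items()})
ims=[]
for n in("scene","side"):
    c=bot.read_camera(n);pickle.dump(c,open(n+".pkl","wb"));cv2.imwrite(f"pics/{n}0.png",c["img"][:,:,::-1])
    print(n,c["K"],c["rvec"],c["tvec"])
E
```

```text
pics
{'t': np.float64(0.0), 'q': array([ 1.235,  0.478,  0.022,  1.556, -0.011,  1.109, -0.083]), 'joint_vel': array([ 0.   ,  0.001,  0.001, -0.001, -0.   , -0.001, -0.001]), 'joint_torque': array([-1.0000e-03, -5.9645e+01,  1.6080e+00, -2.8120e+01,  1.2000e-02,
        9.0000e-03,  0.0000e+00]), 'eef_pos': array([ 0.152, -0.657,  0.23 ]), 'tool_rot': array([-0.001,  0.994,  0.114, -0.   ]), 'contact_force': array([-0.129, -0.352,  0.128]), 'torque': array([ 0.017, -0.019, -0.019]), 'gripper_width': np.float64(0.997)}
scene [[464.24513919   0.         255.78070006]
 [  0.         464.24513919 189.98714496]
 [  0.           0.           1.        ]] [ 1.09459225  2.17272964 -1.19367443] [ 0.39349847 -0.15397044  2.0503791 ]
side [[443.56542526   0.         255.376442  ]
 [  0.         443.56542526 193.76157559]
 [  0.           0.           1.        ]] [ 0.58260871 -2.4678924   1.3969976 ] [0.5784096  0.27165039 1.0359076 ]
```

View pics/scene0.png

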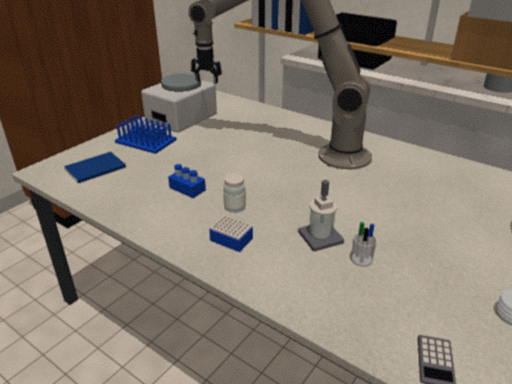

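View pics/side0.png

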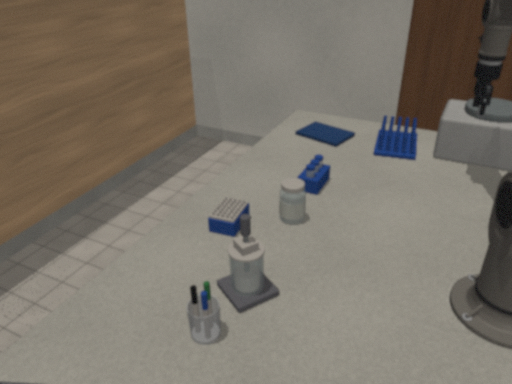

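The scene camera shows the jar's grip at about (325,190) and the plinth at (321,235). In the side camera the grip is at about (246,226). The marker cup stands close by but is lower than the grip. I'll triangulate the grip and check it against the plinth.

```bash
cat > h.py <<'E'
import numpy as np,cv2
def P(c):
    R=cv2.Rodrigues(np.array(c["rvec"],float))[0];return R,np.array(c["tvec"],float).ravel()
def ray(c,uv):
    R,t=P(c);d=R.T@np.linalg.inv(c["K"])@np.array([uv[0],uv[1],1.]);return -R.T@t,d/np.linalg.norm(d)
def plane(c,uv,z):
    o,d=ray(c,uv);return o+d*(z-o[2])/d[2]
def tri(rs):
    A=sum(np.eye(3)-np.outer(d,d) for o,d in rs);b=sum((np.eye(3)-np.outer(d,d))@o for o,d in rs)
    p=np.linalg.solve(A,b);return p,[np.linalg.norm(np.cross(p-o,d)) for o,d in rs]
def proj(c,p):
    return cv2.projectPoints(np.array([p],float),np.array(c["rvec"],float),np.array(c["tvec"],float),c["K"],None)[0].ravel()
E
python3 - <<'E'
from h import *;import pickle
C={n:pickle.load(open(n+".pkl","rb")) for n in("scene","side")}
box={"scene":(314,174,337,202),"side":(236,208,258,240)}
pb={"scene":(295,215,348,252),"side":(212,262,284,312)}
rs=[];tiles=[]
for n,c in C.items():
    def comp(b,thr):
        x0,y0,x1,y1=b;g=c["img"][y0:y1,x0:x1].max(2).astype(np.uint8)
        k,l,s,ce=cv2.connectedComponentsWithStats((g<thr).astype(np.uint8));i=1+np.argmax(s[1:,4])
        return ce[i]+[x0,y0],s[i]+[x0,y0,0,0,0],(l==i)
    ce,s,m=comp(box[n],125);print(n,"grip",ce,s)
    rs.append(ray(c,ce)); print(" on z=.198",plane(c,ce,.198))
    ce,s,m=comp(pb[n],125);print(" plinth",s)
    ys,xs=np.nonzero(m);pts=np.c_[xs,ys]+[pb[n][0],pb[n][1]]
    ex=[pts[pts[:,0].argmin()],pts[pts[:,0].argmax()],pts[pts[:,1].argmax()]]
    print(" corners",[np.round(plane(c,e,.015),3) for e in ex])
    x0,y0,x1,y1=(285,165,385,275) if n=="scene" else (180,200,290,345)
    tiles.append(cv2.resize(c["img"][y0:y1,x0:x1,::-1],(400,500),interpolation=cv2.INTER_CUBIC))
p,e=tri(rs);print("tri",p,e)
for n,c in C.items(): print(n,[np.round(proj(c,[p[0],p[1],z]),1) for z in(.155,.173,.223)])
cv2.imwrite("pics/crop.png",np.hstack(tiles))
E
```

```text
scene grip [324.20588235 189.07352941] [321 180   8  21 136]
 on z=.198 [0.58040539 0.20821215 0.198     ]
 plinth [ 298  215   46   36 1062]
 corners [array([0.594, 0.13 , 0.015]), array([0.552, 0.278, 0.015]), array([0.661, 0.225, 0.015])]
side grip [243.75177305 224.03782506] [236 208  19  32 423]
 on z=.198 [0.57231254 0.20232    0.198     ]
 plinth [ 216  262   64   50 2115]
 corners [array([0.647, 0.223, 0.015]), array([0.491, 0.183, 0.015]), array([0.551, 0.291, 0.015])]
tri [0.57334054 0.20307837 0.1952696 ] [np.float64(0.0026561545196889884), np.float64(0.0026561545196889585)]
scene [array([322.9, 199. ]), array([323.3, 194.3]), array([324.5, 180.8])]
side [array([243.8, 239.3]), array([243.5, 233. ]), array([242.9, 214.9])]
```

View pics/crop.png

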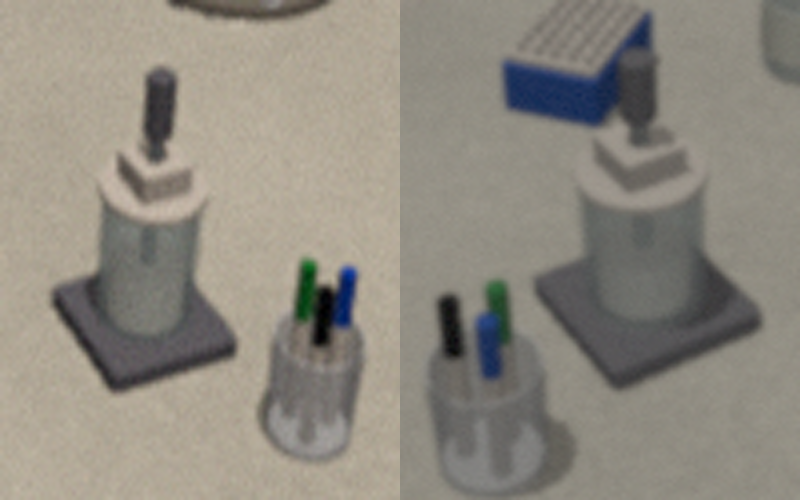

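The side mask ran into the tip box. From the crop, the grip's centre is near (324.6,187.6) in the scene view and (245.1,225) in the side view. I'll recompute with those.

```bash
python3 - <<'E'
from h import *;import pickle
from scipy.spatial.transform import Rotation as Ro
C={n:pickle.load(open(n+".pkl","rb")) for n in("scene","side")}
a,b=(324.6,187.6),(245.1,225.)
p,e=tri([ray(C["scene"],a),ray(C["side"],b)]);print(p,e,plane(C["scene"],a,.198),plane(C["side"],b,.198))
# plinth corners (top) from crop: scene L,R ; side L,R
f=lambda x,y,n:((285+x*.25-.4,165+y*.22-.4) if n=="scene" else (180+(x-400)*.275-.4,200+y*.29-.4))
for n,pts in(("scene",[(54,292),(118,378),(234,345)]),("side",[(537,280),(618,373),(760,315)])):
    print(n,[np.round(plane(C[n],f(*q,n),.02),3) for q in pts])
w,x,y,z=-0.001,.994,.114,0
R=Ro.from_quat([x,y,z,w]).as_matrix();print(R.round(3))
for wp in([.152,-.657,.30],[.45,-.35,.30],[.6,0,.30],[.577,.205,.30]):
    print(wp,(R.T@(np.array(wp)-[.152,-.657,.23])*100).round(1))
E
```

```text
[0.56883914 0.20293345 0.19616428] [np.float64(0.0005564367104379058), np.float64(0.000556436710437958)] [0.57213961 0.20493015 0.198     ] [0.56773228 0.20436206 0.198     ]
scene [array([0.599, 0.133, 0.02 ]), array([0.653, 0.228, 0.02 ]), array([0.565, 0.285, 0.02 ])]
side [array([0.641, 0.226, 0.02 ]), array([0.546, 0.282, 0.02 ]), array([0.488, 0.192, 0.02 ])]
[[ 0.974  0.226 -0.   ]
 [ 0.226 -0.974  0.002]
 [ 0.    -0.002 -1.   ]]
[0.152, -0.657, 0.3] [ 0. -0. -7.]
[0.45, -0.35, 0.3] [ 36.  -23.2  -6.9]
[0.6, 0, 0.3] [ 58.5 -53.9  -6.9]
[0.577, 0.205, 0.3] [ 60.9 -74.4  -6.8]
```

Request:
move_arm(
  commands="1 0 0 -3.5 0 0 0; 1 0 0 -3.5 0 0 0; 1 3.6 -2.3 0 0 0 0; 1 3.6 -2.3 0 0 0 0; 1 3.6 -2.3 0 0 0 0; 1 3.6 -2.3 0 0 0 0; 1 3.6 -2.3 0 0 0 0; 1 3.6 -2.3 0 0 0 0; 1 3.6 -2.3 0 0 0 0; 1 3.6 -2.3 0 0 0 0; 1 3.6 -2.3 0 0 0 0; 1 3.6 -2.3 0 0 0 0",
)

```text
t: 1.1
eef_pos: [0.4447, -0.3579, 0.3011]
tool_rot: [-0.0, 0.994, 0.114, -0.0]
contact_force: [0.5, -0.5, 0.9]
gripper_width: 1.0
```

Request:
move_arm(
  commands="1 2.3 -3.1 0 0 0 0; 1 2.3 -3.1 0 0 0 0; 1 2.3 -3.1 0 0 0 0; 1 2.3 -3.1 0 0 0 0; 1 2.3 -3.1 0 0 0 0; 1 2.3 -3.1 0 0 0 0; 1 2.3 -3.1 0 0 0 0; 1 2.3 -3.1 0 0 0 0; 1 2.3 -3.1 0 0 0 0; 1 1.8 -2.8 0 0 0 0; 1 0 0 0 0 0 0",
)

```text
t: 2.02
eef_pos: [0.5947, -0.0006, 0.301]
tool_rot: [-0.002, 0.993, 0.119, 0.0]
contact_force: [-0.4, 1.1, 0.1]
gripper_width: 1.003
```

```bash
python3 - <<'E'
from station import bot
import numpy as np
from scipy.spatial.transform import Rotation as Ro
o=bot.get_obs();print({k:np.round(v,3) for k,v in o.items()})
w,x,y,z=o["tool_rot"];R=Ro.from_quat([x,y,z,w]).as_matrix()
print(R.T@(np.array([.57,.204,.30])-o["eef_pos"])*100)
E
```

```text
{'t': np.float64(2.017), 'q': array([ 0.198,  0.315, -0.38 ,  1.649,  0.118,  1.2  , -1.54 ]), 'joint_vel': array([ 0.057, -0.024,  0.07 ,  0.035,  0.013,  0.013,  0.086]), 'joint_torque': array([ 2.4090e+00, -4.7334e+01, -3.0000e-02, -2.9168e+01,  6.2700e-01,
        8.7000e-02, -8.4000e-01]), 'eef_pos': array([ 0.595, -0.001,  0.301]), 'tool_rot': array([-0.002,  0.993,  0.119,  0.   ]), 'contact_force': array([-0.424,  1.131,  0.106]), 'torque': array([ 0.065,  0.008, -0.073]), 'gripper_width': np.float64(1.003)}
[  2.43270717 -20.45923262   0.19820976]
```

Request:
move_arm(
  commands="1 0.4 -3.4 0 0 0 0; 1 0.4 -3.4 0 0 0 0; 1 0.4 -3.4 0 0 0 0; 1 0.4 -3.4 0 0 0 0; 1 0.4 -3.4 0 0 0 0; 1 0.4 -3.4 0 0 0 0; 1 0 0 0 0 0 0; 1 0 0 0 0 0 0; 1 0 0 0 0 0 0",
)

```text
t: 2.77
eef_pos: [0.571, 0.1934, 0.3008]
tool_rot: [0.0, 0.994, 0.114, -0.0]
contact_force: [0.6, -1.1, 0.0]
gripper_width: 1.001
```

```bash
python3 - <<'E'
from station import bot
import numpy as np,pickle,cv2
o=bot.get_obs();c=bot.read_camera("wrist");pickle.dump((o,c),open("w1.pkl","wb"))
print(c["K"],c["hand_eye"],o["eef_pos"],o["tool_rot"],o["q"].round(2) if hasattr(o["q"],"round") else o["q"])
cv2.imwrite("pics/w1.png",c["img"][:,:,::-1])
E
```

```text
[[297.31863964   0.         259.51550314]
 [  0.         297.31863964 187.02407401]
 [  0.           0.           1.        ]] [[-1.63043671e-04 -9.47026929e-01 -3.21154122e-01  8.27246891e-02]
 [ 9.99999972e-01 -1.00197406e-04 -2.12215943e-04  3.34847108e-04]
 [ 1.68795402e-04 -3.21154147e-01  9.47026919e-01 -1.42601364e-01]
 [ 0.00000000e+00  0.00000000e+00  0.00000000e+00  1.00000000e+00]] [0.57098456 0.19340216 0.30079354] [ 4.95380838e-04  9.93531449e-01  1.13555432e-01 -4.22599341e-04] [-0.08  0.34 -0.46  1.63  0.16  1.21 -1.91]
```

View pics/w1.png

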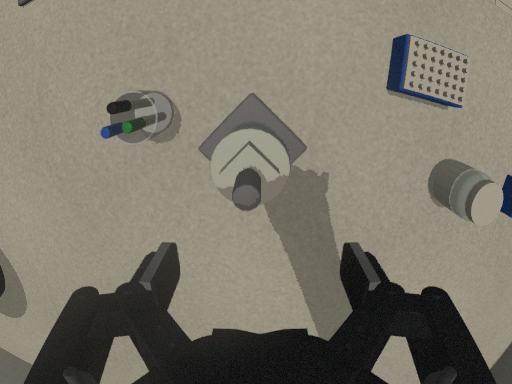

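The wrist view shows the grip's top disc at about (246,195). Plinth corners are at (252,93), (199,149) and (306,148), and the lid's edges are at x = 210 and 291. I'll turn these into positions.

```bash
cat >> h.py <<'E'
from scipy.spatial.transform import Rotation as Ro
def Rt(o):
    w,x,y,z=o["tool_rot"];return Ro.from_quat([x,y,z,w]).as_matrix()
def wplane(o,c,uv,z):
    K=c["K"];v=np.array([uv[0]-K[0,2],uv[1]-K[1,2]]);r=np.linalg.norm(v);th=r/K[0,0]
    d=np.r_[np.sin(th)*v/r,np.cos(th)];H=np.array(c["hand_eye"]);R=Rt(o)
    d=R@H[:3,:3]@d;p=R@H[:3,3]+o["eef_pos"];return p+d*(z-p[2])/d[2]
E
python3 - <<'E'
from h import *;import pickle
o,c=pickle.load(open("w1.pkl","rb"))
im=c["img"];g=im[155:225,225:275].max(2)
print("top",wplane(o,c,(246.5,194.5),.223))
L,R_,N=[wplane(o,c,q,.02) for q in((199,149),(306,148),(252,93))]
print("plinth",L,R_,N,"mid LR",(L+R_)/2,np.linalg.norm(L-R_))
print("lid l/r",wplane(o,c,(210,168),.133),wplane(o,c,(291,168),.133))
t=np.array([.57,.204,.3]);
cv2.imwrite("pics/w1c.png",cv2.resize(im[90:215,190:315,::-1],(600,600),interpolation=cv2.INTER_CUBIC))
E
```

```text
top [0.57037868 0.20345492 0.223     ]
plinth [0.54896563 0.27899055 0.02      ] [0.58540901 0.12660235 0.02      ] [0.64466876 0.22074715 0.02      ] mid LR [0.56718732 0.20279645 0.02      ] 0.1566853011081251
lid l/r [0.55814424 0.2454089  0.133     ] [0.57788228 0.15952275 0.133     ]
```

View pics/w1c.png

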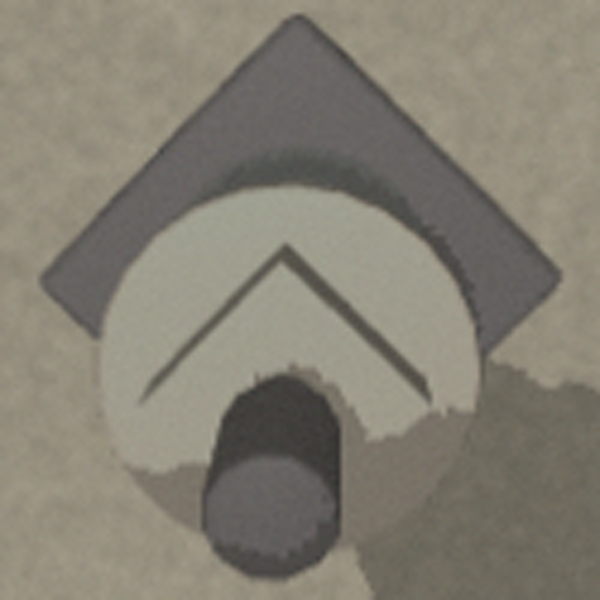

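Request:
move_arm(
  commands="1 0 -1 0 0 0 0; 1 0 0 2 0 0 0; 1 0 0 2 0 0 0; 1 0 0 2 0 0 0; 1 0 0 0 0 0 0; 1 0 0 0 0 0 0; 1 0 0 0 0 0 0",
)

```text
t: 3.4
eef_pos: [0.5694, 0.204, 0.2425]
tool_rot: [-0.0, 0.994, 0.113, 0.001]
contact_force: [-0.0, -0.3, -0.3]
gripper_width: 1.001
```

```bash
python3 - <<'E'
from h import *
from station import bot
import pickle
o=bot.get_obs();c=bot.read_camera("wrist");pickle.dump((o,c),open("w2.pkl","wb"))
print(o["eef_pos"],o["tool_rot"],o["contact_force"])
im=c["img"]
cv2.imwrite("pics/w2.png",cv2.resize(im[84:384,130:390,::-1],(520,600),interpolation=cv2.INTER_CUBIC))
E
```

```text
[0.56942181 0.20404367 0.24249624] [-2.25798142e-04  9.93568114e-01  1.13233810e-01  6.75137249e-04] [-0.04159502 -0.33386006 -0.33840042]
```

View pics/w2.png

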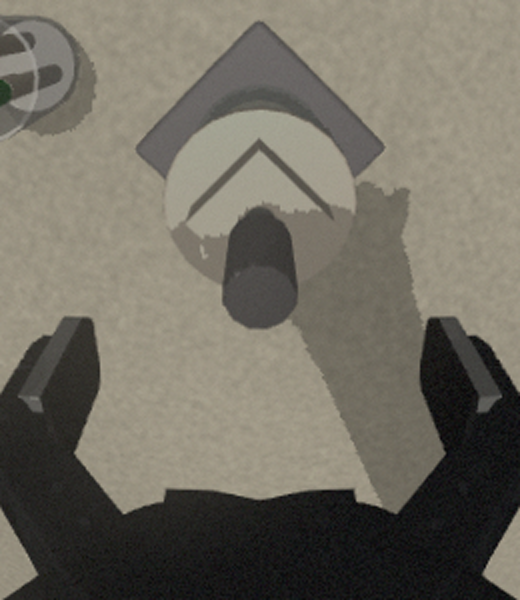

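The grip's top disc is at about (259.8,231) in full-image pixels. That is centred between the fingers and in line with the plinth's apex.

```bash
python3 - <<'E'
from h import *;import pickle
o,c=pickle.load(open("w2.pkl","rb"))
for v in(230,231,232):
    p=wplane(o,c,(259.75,v),.223);print(p,Rt(o).T@(p-o["eef_pos"])*100)
E
```

```text
[0.56962332 0.20364765 0.223     ] [0.00800834 0.04369738 1.94962456]
[0.56895337 0.20349283 0.223     ] [-0.06075259  0.04370834  1.94952879]
[0.56828111 0.20333747 0.223     ] [-0.1297509   0.04371945  1.94943269]
```

Request:
move_arm(
  commands="1 -0.05 0.04 1.5 0 0 0; 1 0 0 1.5 0 0 0; 1 0 0 1.5 0 0 0; 1 0 0 1.5 0 0 0; 1 0 0 0.5 0 0 0; 1 0 0 0 0 0 0; 1 0 0 0 0 0 0",
  force=30,
)

```text
t: 4.03
eef_pos: [0.569, 0.2038, 0.1774]
tool_rot: [-0.0, 0.994, 0.114, 0.001]
contact_force: [0.6, 0.0, 0.3]
gripper_width: 0.999
```

Request:
move_arm(
  commands="0.4 0 0 0 0 0 0; 0.4 0 0 0 0 0 0; 0.35 0 0 0 0 0 0; 0 0 0 0 0 0 0; 0 0 0 0 0 0 0; 0 0 0 0 0 0 0; 0 0 0 0 0 0 0; 0 0 0 0 0 0 0; 0 0 0 0 0 0 0; 0 0 0 0 0 0 0",
  force=30,
)

```text
t: 4.87
eef_pos: [0.5686, 0.2037, 0.1767]
tool_rot: [-0.0, 0.994, 0.114, 0.0]
contact_force: [-0.4, 0.9, 4.7]
gripper_width: 0.275
```

```bash
python3 - <<'E'
from h import *
from station import bot
import pickle
o=bot.get_obs();print({k:np.round(v,4) for k,v in o.items() if k not in("q","joint_vel","joint_torque")})
s=bot.read_camera("scene")["img"][150:250,285:365,::-1];c=bot.read_camera("wrist")["img"]
cv2.imwrite("pics/g.png",np.hstack([cv2.resize(s,(400,500),interpolation=cv2.INTER_CUBIC),cv2.resize(c[184:384,180:340,::-1],(400,500))]))
E
```

```text
{'t': np.float64(4.8667), 'eef_pos': array([0.5686, 0.2037, 0.1767]), 'tool_rot': array([-1.000e-04,  9.935e-01,  1.136e-01,  3.000e-04]), 'contact_force': array([-0.4308,  0.8834,  4.6593]), 'torque': array([-0.0062,  0.1016, -0.0015]), 'gripper_width': np.float64(0.2749)}
```

View pics/g.png

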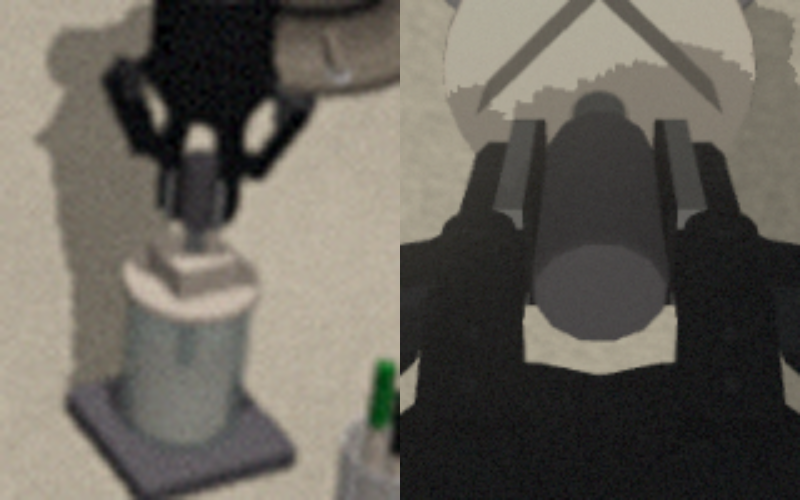

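The grip is held squarely between the pads and the side forces are small. I'll try a short, gentle lift first.

Request:
move_arm(
  commands="0 0 0 -0.4 0 0 0; 0 0 0 -0.4 0 0 0; 0 0 0 -0.4 0 0 0; 0 0 0 0 0 0 0; 0 0 0 0 0 0 0",
)

```text
t: 5.38
eef_pos: [0.5683, 0.2033, 0.1884]
tool_rot: [0.0, 0.994, 0.114, -0.0]
contact_force: [-0.0, 0.2, -1.2]
gripper_width: 0.274
```

Request:
move_arm(
  commands="0 0 0 -0.4 0 0 0; 0 0 0 -0.4 0 0 0; 0 0 0 -0.4 0 0 0; 0 0 0 -0.4 0 0 0; 0 0 0 0 0 0 0",
)

```text
t: 5.8
eef_pos: [0.5688, 0.2037, 0.2054]
tool_rot: [-0.0, 0.994, 0.114, 0.001]
contact_force: [-0.4, 0.2, -1.7]
gripper_width: 0.273
```

Request:
move_arm(
  commands="0 0 0 -0.5 0 0 0; 0 0 0 -0.5 0 0 0; 0 0 0 -0.5 0 0 0; 0 0 0 -0.5 0 0 0; 0 0 0 -0.3 0 0 0; 0 0 0 0 0 0 0; 0 0 0 0 0 0 0",
)

```text
t: 6.38
eef_pos: [0.5684, 0.2035, 0.2275]
tool_rot: [0.0, 0.994, 0.114, 0.0]
contact_force: [0.1, -0.8, -1.6]
gripper_width: 0.269
```

```bash
python3 - <<'E'
from h import *
from station import bot
o=bot.get_obs();print({k:np.round(v,4) for k,v in o.items() if k not in("q","joint_vel","joint_torque")})
s=bot.read_camera("scene")["img"][140:250,285:365,::-1];c=bot.read_camera("side")["img"][190:310,205:285,::-1]
cv2.imwrite("pics/up.png",np.hstack([cv2.resize(a,(400,550),interpolation=cv2.INTER_CUBIC) for a in(s,c)]))
E
```

```text
{'t': np.float64(6.3833), 'eef_pos': array([0.5684, 0.2035, 0.2275]), 'tool_rot': array([0.000e+00, 9.935e-01, 1.137e-01, 2.000e-04]), 'contact_force': array([ 0.1479, -0.8325, -1.6142]), 'torque': array([-0.0263,  0.0064,  0.0322]), 'gripper_width': np.float64(0.2693)}
```

View pics/up.png

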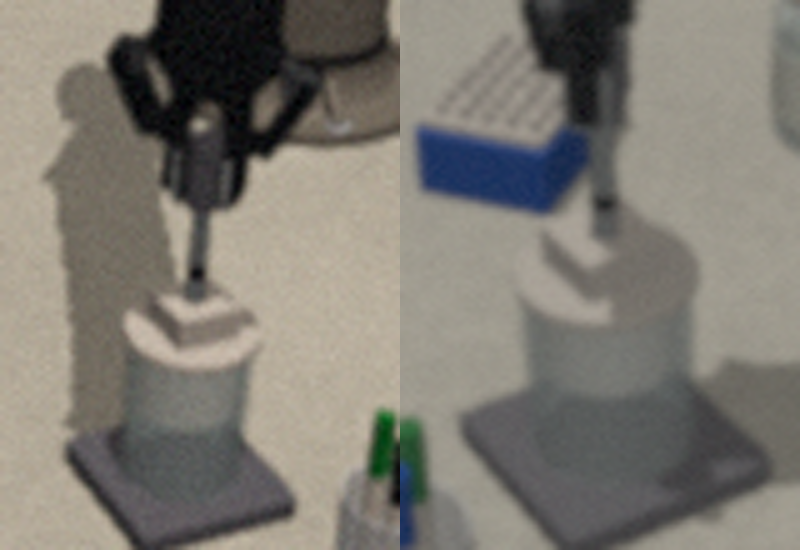

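The brush is up about 50 mm. The dark ring is clearly above the collar and the rod is straight. Next come stroke down, stroke up, stroke down.

Request:
move_arm(
  commands="0 0 0 0.5 0 0 0; 0 0 0 0.5 0 0 0; 0 0 0 0.5 0 0 0; 0 0 0 0.5 0 0 0; 0 0 0 0.5 0 0 0; 0 0 0 0.5 0 0 0; 0 0 0 0.5 0 0 0; 0 0 0 0.5 0 0 0; 0 0 0 0.5 0 0 0; 0 0 0 0.3 0 0 0; 0 0 0 0 0 0 0; 0 0 0 0 0 0 0",
)

```text
t: 7.48
eef_pos: [0.5684, 0.2035, 0.1792]
tool_rot: [0.0, 0.994, 0.114, -0.0]
contact_force: [0.8, -0.4, -0.8]
gripper_width: 0.269
```

Request:
move_arm(
  commands="0 0 0 0.1 0 0 0; 0 0 0 0.1 0 0 0; 0 0 0 0 0 0 0; 0 0 0 0 0 0 0",
)

```text
t: 7.82
eef_pos: [0.5684, 0.2035, 0.1774]
tool_rot: [0.0, 0.994, 0.114, 0.0]
contact_force: [-0.1, -0.8, -1.2]
gripper_width: 0.275
```

Request:
move_arm(
  commands="0 0 0 -0.5 0 0 0; 0 0 0 -0.5 0 0 0; 0 0 0 -0.5 0 0 0; 0 0 0 -0.5 0 0 0; 0 0 0 -0.5 0 0 0; 0 0 0 -0.5 0 0 0; 0 0 0 -0.5 0 0 0; 0 0 0 -0.5 0 0 0; 0 0 0 -0.5 0 0 0; 0 0 0 -0.5 0 0 0; 0 0 0 0 0 0 0; 0 0 0 0 0 0 0",
)

```text
t: 8.82
eef_pos: [0.5685, 0.2036, 0.2276]
tool_rot: [-0.0, 0.994, 0.114, 0.0]
contact_force: [0.4, 0.4, -0.9]
gripper_width: 0.276
```

Request:
move_arm(
  commands="0 0 0 0.5 0 0 0; 0 0 0 0.5 0 0 0; 0 0 0 0.5 0 0 0; 0 0 0 0.5 0 0 0; 0 0 0 0.5 0 0 0; 0 0 0 0.5 0 0 0; 0 0 0 0.5 0 0 0; 0 0 0 0.5 0 0 0; 0 0 0 0.5 0 0 0; 0 0 0 0.4 0 0 0; 0 0 0 0.1 0 0 0; 0 0 0 0 0 0 0",
)

```text
t: 9.82
eef_pos: [0.5684, 0.2035, 0.1771]
tool_rot: [0.0, 0.994, 0.114, -0.0]
contact_force: [0.5, -0.4, -2.0]
gripper_width: 0.271
```

Request:
move_arm(
  commands="0 0 0 0 0 0 0; 0 0 0 0 0 0 0",
)

```text
t: 9.98
eef_pos: [0.5685, 0.2035, 0.1775]
tool_rot: [-0.0, 0.994, 0.114, 0.0]
contact_force: [-0.1, 0.8, -1.6]
gripper_width: 0.269
```

Request:
move_arm(
  commands="0 0 0 -0.5 0 0 0; 0 0 0 -0.5 0 0 0; 0 0 0 -0.5 0 0 0; 0 0 0 -0.5 0 0 0; 0 0 0 -0.5 0 0 0; 0 0 0 -0.5 0 0 0; 0 0 0 -0.4 0 0 0; 0 0 0 -0.2 0 0 0; 0 0 0 0 0 0 0; 0 0 0 0 0 0 0; 0 0 0 0 0 0 0; 0 0 0 0 0 0 0",
)

```text
t: 10.98
eef_pos: [0.5682, 0.2034, 0.213]
tool_rot: [0.0, 0.994, 0.114, -0.0]
contact_force: [-0.7, -0.3, -1.5]
gripper_width: 0.272
```

```bash
python3 - <<'E'
from h import *
from station import bot
o=bot.get_obs();print({k:np.round(v,4) for k,v in o.items() if k not in("q","joint_torque")})
S=bot.read_camera("scene");D=bot.read_camera("side")
xy=o["eef_pos"][:2]
for n,c in(("scene",S),("side",D)): print(n,"collar top",proj(c,[*xy,.155]),"ring exp",proj(c,[*xy,.163]))
s=S["img"][140:250,285:365,::-1];c=D["img"][190:310,205:285,::-1]
cv2.imwrite("pics/end.png",np.hstack([cv2.resize(a,(400,550),interpolation=cv2.INTER_CUBIC) for a in(s,c)]))
E
```

```text
{'t': np.float64(10.9833), 'joint_vel': array([0.0009, 0.0011, 0.0001, 0.0001, 0.0006, 0.002 , 0.0002]), 'eef_pos': array([0.5682, 0.2034, 0.213 ]), 'tool_rot': array([ 1.000e-04,  9.935e-01,  1.137e-01, -3.000e-04]), 'contact_force': array([-0.7317, -0.3358, -1.4871]), 'torque': array([ 0.0105, -0.0353, -0.0112]), 'gripper_width': np.float64(0.2718)}
scene collar top [323.77447422 198.31441704] ring exp [323.96243293 196.21840277]
side collar top [245.65768156 240.00257225] ring exp [245.56095257 237.2110504 ]
```

View pics/end.png

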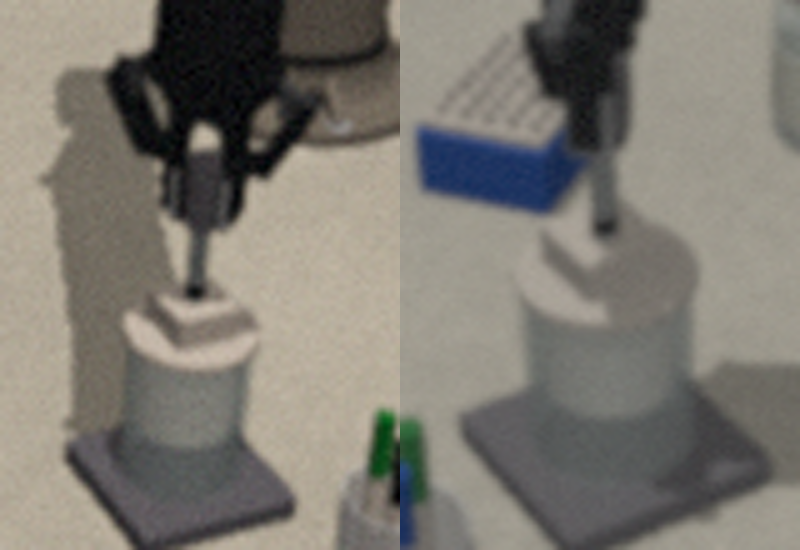

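Request:
move_arm(
  commands="0 0 0 -0.1 0 0 0; 0 0 0 0 0 0 0; 0 0 0 0 0 0 0; 0 0 0 0 0 0 0; 0 0 0 0 0 0 0; 0 0 0 0 0 0 0",
)

```text
t: 11.58
eef_pos: [0.5684, 0.2035, 0.2143]
tool_rot: [0.0, 0.994, 0.114, 0.0]
contact_force: [-0.5, 0.5, -0.7]
gripper_width: 0.274
```

```bash
python3 -c "
from station import bot
o=bot.get_obs();print(o['eef_pos'],o['contact_force'],o['gripper_width']);print(bot.hand_in())"
```

```text
[0.56836756 0.20349745 0.21429655] [-0.45591932  0.52610192 -0.73106423] 0.27419109470435166
the job is handed in; nothing more can be done
None
```

I gripped the brush at 30 N and made two full strokes. Each went about 50 mm up and came back to within about 1 mm of the floor. I then raised the brush about 37 mm, held it there in the grip, and handed the job in at about 11.6 s.

- **Force and alignment:** The wrist force read under 5 N whenever I checked it, which was at the end of each move. The tool was vertical at every reading, and its position at the end was within about 1 mm of the measured jar axis.
- **Ring height:** Taken from the arm's height, the ring's middle ended about 8–9 mm above the collar. Pictures taken 1 mm lower showed the ring just above the collar, about 6 mm up judged by where the rod meets the collar. The side view's absolute pixel position put it lower, at about 3 mm, but the camera calibration is only good to about 2 mm. All of these fall within the 1–16 mm window.
- **Other things on the bench:** The gripper passed above them and I saw no contact. I did not measure their positions again at the end.

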